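Reassemble the water filter at the self-service counter

TASK

Put the water filter back together in its steel barrel on the counter: first the white filter puck, knob upwards, then the grey spacer ring on top of it. Then let the lugs of the aluminium locking ring down through the notches in the barrel's rim and turn the ring clockwise, seen from above, as far as the stop, so that it stays locked and holds the two parts clamped down. Leave the glasses, the shaker and the spoon where they are.

Things in the scene. Friction and masses are not known exactly. Their poses are not given: they have to be found in the camera images.
- barrel: Open round steel barrel fixed on the counter, 86 mm outside diameter, 69 mm high; pipe elbows (34 mm high) on its +y and -y sides reach 94 mm from the axis. Origin: on its axis at counter level, z up. Bore 63 mm diameter from the spring plate (22 mm up) to 47 mm up, opening by a cone to a 76 mm channel (from 53 mm up) for the ring's lugs under an inward overhang with a 62 mm opening. Half-turn symmetric.
- rim (a point): Centre of the barrel's mouth, level with the rim. Axes as the barrel's. A ring let in with its x along the barrel's x turns 80 deg (1.4 rad) clockwise, seen from above, until its lugs meet the stops; its x then lies 10 deg from the barrel's y. Counter-clockwise it is blocked by walls.
- notch (a point): Middle of the +x notch at rim level, 34.5 mm from the axis; the other is on the -x side. Each cuts 52 deg out of the overhang, 76 mm across from notch to notch. Clockwise from each, the overhang's underside slopes down from 65 to 60 mm above the counter over about 32 deg, then runs flat to the stop.
- filter: White plastic filter puck, 55 mm diameter, 14 mm thick, eight dark dots and a knob of 14 mm diameter, 24 mm tall, in the middle of its top (38 mm overall). About 60 g. Origin: centre of its underside; z up. Starts upright on the counter. Origin 22 mm above the barrel's when dropped in, 19 mm once the ring is locked.
- spacer: Plain grey plastic ring, 55 mm outside diameter, 39 mm hole, 22 mm high, may go in either way up. About 50 g. Origin: centre of its underside, z along its axis. Starts flat on the counter. Goes around the filter's knob with 12 mm to spare; its origin is then 36 mm above the barrel's, 33 mm once the ring is locked.
- lockring: Aluminium locking ring: body 54 mm outside, 36 mm inside diameter, 12 mm high; at its underside two lugs on its +x and -x sides, 16 mm wide, 5 mm high, reaching 35.5 mm from the axis. About 120 g. Origin: centre of its underside; z up. Starts upright on the counter. Half-turn symmetric.
- bar (a point): Middle of the locking ring's handle bar, 24 mm above its underside. Bar 54 mm long along the ring's x (it points at the lugs), 12 mm wide, from 12 to 36 mm above the underside. Let in through the notches, the ring's origin rests 58 mm above the barrel's; over the first 45 deg of the turn it sinks to 55 mm, then stays level. Spring and friction keep it locked.
- plate (a joint): Travel (m) of the black spring plate in the bore: 0 = up, 0.008 = fully down. The spring pushes up with about 3 N at 0 and 5 N at 0.003, so it carries filter and spacer without sinking; about 0.003 when the ring is locked over both.
- tumbler: Bystander: upturned water glass, 72 mm diameter, 75 mm high, standing among the parts; origin: centre of its underside.
- tumbler2: Bystander: upturned water glass, 72 mm diameter, 85 mm high, beyond the barrel; origin: centre of its underside.
- shaker: Bystander: glass shaker jar with a steel cap, 42 mm diameter, 75 mm high; origin: centre of its underside.
- spoon: Bystander: steel spoon 160 mm long lying on the counter on the robot's side of the barrel; origin: near its middle, x along it.
Mind the look-alikes: they are no part of the job. Leave any red look-alike of the lockring alone.

How it is judged:
On the way, in this order (a step that is already met when the one before it is completed fails the run):
1. the filter puck lies in the barrel on the spring plate, knob up (horizontal distance between filter and barrel below 0.005 m and z of filter in the frame of barrel between 0.015 and 0.0245 m and angle between filter's own z axis and vertical below 0.08 rad), for 0.2 s.
2. the spacer lies in the barrel on top of the filter (all of step 1 and ((horizontal distance between spacer and barrel below 0.005 m and z of spacer in the frame of barrel between 0.029 and 0.0385 m and angle between spacer's own z axis and vertical below 0.08 rad) or (horizontal distance between spacer and barrel below 0.005 m and z of spacer in the frame of barrel between 0.051 and 0.0605 m and angle between spacer's own z axis and vertical above 3.06 rad))), for 0.2 s.
At the end, for the whole second after the job is handed in: In the barrel, within 5 mm of its axis, level (0.08 rad), at rest: filter 14.5-20.6 mm up, knob up; spacer (either way up) 28.5-34.6 mm; ring 50.5-56.6 mm, its x within 0.45 rad of the barrel's y; plate down over 1.5 mm (horizontal distance between each of filter, lockring and barrel below 0.005 m and z of filter in the frame of barrel between 0.0145 and 0.0206 m and angle between each of filter, lockring's own z axis and vertical below 0.08 rad and linear speed of each of filter, spacer, lockring below 0.01 m/s and angular speed of each of filter, spacer, lockring below 0.1 rad/s and ((horizontal distance between spacer and barrel below 0.005 m and z of spacer in the frame of barrel between 0.0285 and 0.0346 m and angle between spacer's own z axis and vertical below 0.08 rad) or (horizontal distance between spacer and barrel below 0.005 m and z of spacer in the frame of barrel between 0.0505 and 0.0566 m and angle between spacer's own z axis and vertical above 3.06 rad)) and z of lockring in the frame of barrel between 0.0505 and 0.0566 m and angle between the x axis of lockring and the y axis of barrel, either way round below 0.45 rad and value of joint plate above 0.0015 m); the robot touches nothing.
It fails at once if the glass among the parts is knocked or moved more than 30 mm (distance of tumbler from where it was at the start of the episode above 0.03 m).
It fails at once if the glass beyond the barrel is knocked or moved more than 30 mm (distance of tumbler2 from where it was at the start of the episode above 0.03 m).
It fails at once if the shaker is knocked or moved more than 30 mm (distance of shaker from where it was at the start of the episode above 0.03 m).
It fails at once if the spoon is knocked or moved more than 30 mm (distance of spoon from where it was at the start of the episode above 0.03 m).
It also fails if it takes over 72 s, if anything falls off the work surface, if the arm or the gripper's body presses on something with over 40 N, if the wrist force passes 120 N, or if a joint passes its speed limit or range.

ROBOT

A 7-joint arm with a two-finger parallel gripper is mounted at the origin on the work surface. World frame = base frame: x ahead of the robot, y to its left, z up, the work surface at z = 0. Lengths are in m, angles in rad, forces in N, time in s.
With the tool pointing down it reaches from about 0.4 to 0.875 m from the base axis. Payload 4.4 kg.
Tool frame: the origin (TCP) lies at the very end of the fingers, on their centre line; the grasp point (between the pads) lies 19 mm behind it (bot.grip_depth is the distance from the TCP to the grasp point, in m); z points along the fingers, y is the line along which they close (so a half turn about z gives the same grasp; the last joint's range is limited). The gripper opens to 85 mm and grips with 20 to 120 N. Pads are 22 mm wide; open, the fingers measure 114 mm over their backs; the gripper's body (76 mm by 85 mm) begins 54 mm behind the grasp point. The pads swing forward as they close: fully open they stand 13 mm farther back than shut.
Start: joints at [1.134, 0.628, 0.038, 1.517, -0.027, 0.996, -0.02], TCP at [0.236, -0.606, 0.231] pointing down, gripper open.
Joint ranges: [-3.06, 3.06], [-0.37, 2.12], [-1.25, 1.32], [0.18, 2.47], [-1.1, 4.24], [0.23, 1.98], [-2.94, 2.94]. Speed limits (rad/s): [2.57, 2.57, 3.14, 3.14, 3.14, 3.14, 3.14].

INTERFACE

Orientations are given as a rotation vector (axis times angle).
In Python, from cell import bot gives the robot as it stands. The module is installed in compiled form; this text tells all that it offers.
- The arm moves only by the tool apply_moves, never from a script. Its argument "commands" is a list of rows, each a list of 7 numbers: the opening, from 0 (shut) to 1 (fully open), then the shift along the tool's x, y, z in mm, then the turn, a rotation vector about the tool's x, y, z in rad. In form: [[fingers, x, y, z, rx, ry, rz], ...]. A call has 1 to 20 rows; each row shifts and turns the commanded pose from where the row before left it, along the tool's axes as they then stand; what a row does not reach is not made up. A row lasts 1/8 s, in which the tool goes at most 62.5 mm and 10.7 degrees, less where a joint would pass 70% of its speed; a pose out of reach is approached as far as the arm can. A call is refused whole if a number of a shift passes 62.5 or a number of a turn 0.188, either way. A call with a gripper value outside its range is refused whole. The fingers move at their own pace and stop on an object; "force" is the grip in N (left out, the last holds). Time passes only in rows, so rows that do not move let the fingers close. It gives the time, the measured TCP pose, the force, the opening and the grip force at its end, in the units of the state.
- bot.get_state(): the state, without advancing time (a new reading comes with each control period).
- bot.get_image(name): name is "scene" or "top" or "wrist"; returns (picture, depth): 420x560x3 uint8, blue, green, red; 420x560 float32, m along the optical axis (not along the pixel's ray), 0 where there is no reading.
- bot.get_calibration(name): a dict with "vfov" (degrees; the focal length in pixels is half the picture's height over the tangent of half this angle, whatever the lens; pixels are square), "cx", "cy" (the principal point, pixels), "rvec" (rotation vector, rad) and "tvec" (3), from world to camera coordinates, as OpenCV has them. Camera axes: x right, y down, z forward; pixel columns grow to the right and rows downward; lengths in m; the calibration is good to about 2 mm. A picture is of the moment at which its call begins: read the wrist's pose just before it. get_calibration takes no time and is no camera call; for the wrist camera it gives the pose at the moment of the call.
- bot.hand_in(): hands the job in; it is judged then, once.
Trained networks look in the newest picture that a camera, given by its name, has taken for a name from the list of things; names that differ only in an ending like _2 or _b are one class to them, and where a whole thing is asked for, a point or a joint stands for the part that bears it (a point fixed in the world has none). Each returns a list of dicts, best first, with "score" (0 to 1); they miss things now and then, are a little off and sometimes report something else, mostly with a low value. They report only what shows in the picture. A call takes as long as a camera call. They do not tell look-alikes from the thing itself.
- bot.recognise(camera, target): "centre" ([x, y, z] in m, in world coordinates, good to about 4 mm: the middle of the surface that is visible of it).
The state is a dict: "clock": time; "q": joint angles; "qd": joint speeds; "tau": joint torques, N m; "tool_pos": TCP position; "orientation": TCP orientation; "force": force on the tool from outside, world axes, zero at the start; "ft_torque": the same for the moment, N m; "finger_gap": opening from 0.0 (shut) to 1.0 (fully open); "gripper_force": force on a finger pad.
Only numpy, scipy, OpenCV 4.12 (cv2) and the standard library are available. Lean on these libraries where they do the work, as an engineer would, in place of code of your own. Each camera call takes 0.05 s, during which the arm holds its last target. There are 200 camera calls.

## Working session

There is one attempt and no reset: what is moved stays moved. The work goes in short steps, Python scripts to look and compute and a tool call to move; the robot and the scene stay as the last step left them, time stands still between calls to the robot, and variables do not carry over. Pictures are saved under pics/ and viewed, at most 10 in all, crops included, and the job is handed in when it is done.

Besides the shell and the picture viewer there is one more tool, called after ">>>" as name(argument=value, ...) on one line, values as JSON. apply_moves: Moves the arm, as the interface text tells. Its arguments: {"type":"object","properties":{"commands":{"type":"array","items":{"type":"array","items":{"type":"number"}}},"force":{"type":"number"}},"required":["commands"]}

```bash
mkdir -p pics; cat > h.py <<'E'
import numpy as np, cv2
from cell import bot
from scipy.spatial.transform import Rotation as R
def cam(n):
    c=bot.get_calibration(n); im,d=bot.get_image(n)
    return im,d,c
def pts(d,c):
    f=d.shape[0]/2/np.tan(np.radians(c["vfov"])/2)
    v,u=np.mgrid[:d.shape[0],:d.shape[1]]
    P=np.stack([(u-c["cx"])/f*d,(v-c["cy"])/f*d,d],-1)
    Rm=R.from_rotvec(np.ravel(c["rvec"])).as_matrix()
    W=(P-np.ravel(c["tvec"]))@Rm
    W[d<=0]=np.nan
    return W
E
python3 - <<'E'
from h import *
s=bot.get_state();print(s["clock"],s["tool_pos"],s["orientation"],s["finger_gap"])
print(R.from_rotvec(s["orientation"]).as_matrix().round(3))
for n in("top","scene"):
    im,d,c=cam(n);cv2.imwrite(f"pics/{n}0.png",im);np.savez(f"{n}0.npz",d=d,im=im,W=pts(d,c))
    print(n,{k:np.round(v,3) for k,v in c.items()})
    for t in("barrel","filter","spacer","lockring","tumbler","tumbler2","shaker","spoon"):
        print(t,[(np.round(r["centre"],3).tolist(),round(r["score"],2)) for r in bot.recognise(n,t)])
E
```

```text
0.0 [ 0.23533226 -0.60521394  0.23037034] [-3.08589034e+00 -5.78757807e-01  5.82355001e-04] 0.9999557735087341
[[ 0.932  0.362 -0.001]
 [ 0.362 -0.932  0.002]
 [-0.    -0.002 -1.   ]]
top {'vfov': np.float64(44.863), 'cx': np.float64(277.23), 'cy': np.float64(208.215), 'rvec': array([ 2.156, -2.206,  0.114]), 'tvec': array([0.012, 0.587, 1.062])}
barrel [([0.592, -0.038, 0.025], 0.75), ([0.593, -0.037, 0.022], 0.39), ([0.751, 0.009, 0.076], 0.18)]
filter [([0.448, -0.224, 0.018], 0.75)]
spacer [([0.609, 0.268, 0.022], 0.64)]
lockring [([0.398, 0.134, 0.01], 0.98), ([0.464, 0.227, 0.01], 0.91), ([0.438, 0.327, 0.01], 0.7)]
tumbler [([0.741, -0.081, 0.048], 0.83), ([0.622, -0.224, 0.042], 0.77)]
tumbler2 [([0.741, -0.081, 0.048], 0.83), ([0.622, -0.224, 0.042], 0.77)]
shaker [([0.75, 0.011, 0.077], 0.8)]
spoon [([0.364, 0.004, 0.016], 0.79), ([0.755, 0.011, 0.077], 0.24)]
scene {'vfov': np.float64(46.862), 'cx': np.float64(272.586), 'cy': np.float64(206.947), 'rvec': array([ 2.352,  1.197, -0.342]), 'tvec': array([-0.372, -0.364,  1.496])}
barrel [([0.607, -0.041, 0.028], 0.58), ([0.456, -0.23, 0.015], 0.34)]
filter []
spacer []
lockring [([0.399, 0.129, 0.013], 0.88), ([0.447, 0.323, 0.013], 0.77), ([0.47, 0.224, 0.018], 0.63), ([0.769, 0.002, 0.069], 0.29)]
tumbler [([0.668, -0.255, 0.043], 0.75), ([0.795, -0.112, 0.048], 0.63)]
tumbler2 [([0.668, -0.255, 0.043], 0.75), ([0.795, -0.112, 0.048], 0.63)]
shaker [([0.769, 0.001, 0.069], 0.59)]
spoon [([0.37, 0.006, 0.018], 0.92)]
```

View pics/top0.png

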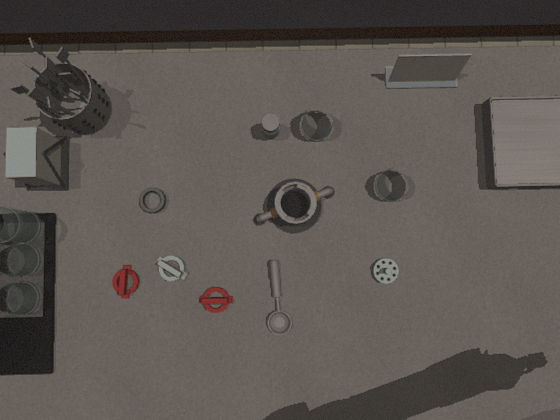

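View pics/scene0.png

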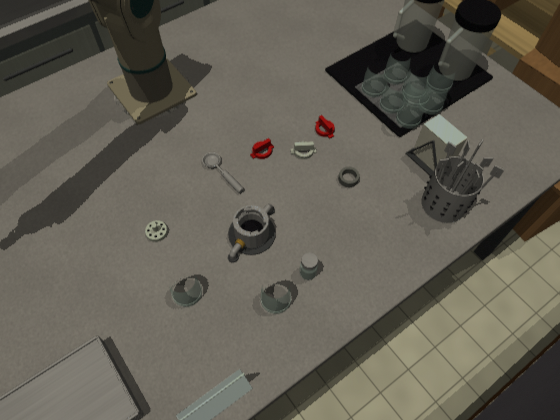

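The top view shows three ring look-alikes: red at (126,282), red at (216,299) and aluminium at (172,268). The aluminium one fits the description. The filter is at (386,271), the spacer at (152,200) and the barrel at (295,203), with its elbows tilted in the picture.

```bash
python3 - <<'E'
from h import *
z=np.load("top0.npz");im,W=z["im"],z["W"]
def box(c,r,z0,z1):
    m=(np.hypot(W[...,0]-c[0],W[...,1]-c[1])<r)&(W[...,2]>z0)&(W[...,2]<z1)
    return m
def fit(n,c,r,z0,z1):
    m=box(c,r,z0,z1);P=W[m]
    (cc),rad=cv2.minEnclosingCircle(P[:,:2].astype(np.float32)*1000)
    w,V=np.linalg.eigh(np.cov(P[:,:2].T));v=V[:,1]
    print(n,len(P),"mean",P.mean(0).round(4),"circ",np.round(cc,1),round(rad,1),"ax",np.degrees(np.arctan2(v[1],v[0])).round(1),np.sqrt(w).round(4),"zmax",np.nanpercentile(P[:,2],95).round(4))
fit("counter",(.5,.1),.03,-.02,.02)
fit("filter disc",(.448,-.224),.045,.008,.022)
fit("knob",(.448,-.224),.03,.03,.05)
fit("spacer",(.609,.268),.045,.014,.03)
fit("ringbody",(.464,.227),.045,.006,.018)
fit("bar",(.464,.227),.045,.028,.045)
fit("barrel rim",(.6,-.04),.055,.06,.08)
fit("elbows",(.6,-.04),.11,.015,.045)
A=cv2.resize(im[155:255,245:345],(400,400),interpolation=cv2.INTER_CUBIC)
B=cv2.resize(im[220:320,130:230],(400,400),interpolation=cv2.INTER_CUBIC)
cv2.imwrite("pics/crop1.png",np.clip(np.hstack([A,B])*1.6,0,255).astype(np.uint8))
E
```

```text
counter 598 mean [0.4998 0.1001 0.    ] circ [499.8 100. ] 29.8 ax 131.3 [0.0149 0.0151] zmax 0.0035
filter disc 477 mean [ 0.4486 -0.2306  0.0138] circ [ 449.  -231.3] 27.8 ax 92.4 [0.0142 0.0145] zmax 0.0172
knob 38 mean [ 0.4487 -0.2308  0.037 ] circ [ 448.6 -231.4] 6.8 ax -176.4 [0.0035 0.0037] zmax 0.0399
spacer 284 mean [0.6114 0.2674 0.0212] circ [611.6 267.6] 27.7 ax 68.8 [0.0163 0.0172] zmax 0.0254
ringbody 267 mean [0.4647 0.2268 0.0114] circ [464.5 228.1] 35.1 ax 124.5 [0.0164 0.0174] zmax 0.0155
bar 157 mean [0.465  0.2281 0.0356] circ [464.5 228.3] 27.2 ax 57.5 [0.0036 0.0157] zmax 0.0392
barrel rim 581 mean [ 0.5949 -0.0389  0.0686] circ [594.4 -38.6] 43.6 ax 112.2 [0.0254 0.0285] zmax 0.0716
elbows 961 mean [ 0.5939 -0.0374  0.0262] circ [594.6 -37.8] 88.3 ax 111.5 [0.0138 0.0398] zmax 0.0378
```

View pics/crop1.png

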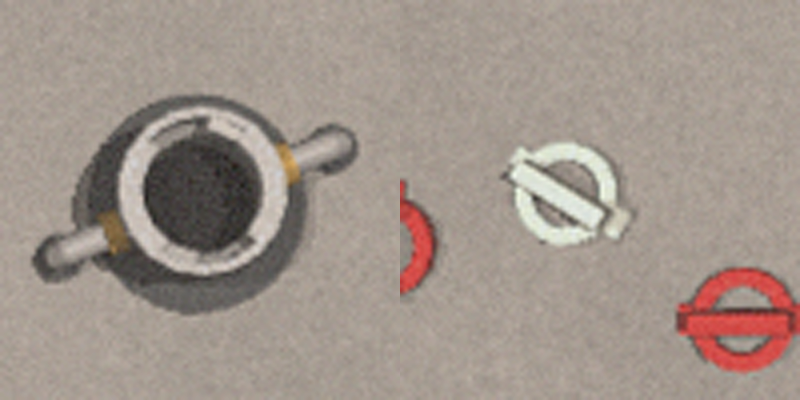

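The crop shows the barrel (left) with its notches about 20° off the world x axis, at crop (195,125) and (235,255). On the right is the aluminium ring at (565,195) with its bar at 57.5°, and the red ones stand apart from it. The fits agree with the given sizes: radius 27.8 for the puck, 6.8 for the knob, 43.6 for the rim and 35.1 for the lugs. I go above the filter next.

>>> apply_moves(commands=[[0.4,20,-16,6,0,0,0],[0.4,40,-32,13,0,0,0],[0.4,40,-32,13,0,0,0],[0.4,40,-32,13,0,0,0],[0.4,40,-32,13,0,0,0],[0.4,40,-32,13,0,0,0],[0.4,40,-32,13,0,0,0],[0.4,40,-32,13,0,0,0],[0.4,24,-20,7,0,0,0],[0.4,10,-11,6,0,0,0],[0.4,0,0,0,0,0,0],[0.4,0,0,0,0,0,0]])

```text
clock: 2.4
tool_pos: [0.448, -0.2341, 0.1216]
orientation: [3.087, 0.575, -0.0]
force: [0.7, -0.2, 0.4]
finger_gap: 0.402
gripper_force: 0.0
```

```bash
cat >> h.py <<'E'
def pose():
    s=bot.get_state();M=R.from_rotvec(s["orientation"]).as_matrix()
    print("t",round(s["clock"],2),"tcp",np.round(s["tool_pos"],4),"psi",np.degrees(np.arctan2(M[1,0],M[0,0])).round(2),"z",M[:,2].round(4),"gap",round(s["finger_gap"],3),"gf",np.round(s["gripper_force"],1),"F",np.round(s["force"],1),"q7",round(s["q"][6],2))
    return np.array(s["tool_pos"]),M
def to(x,y,z):
    p,M=pose();print("to go, tool mm",((np.array([x,y,z])-p)@M*1000).round(1))
def fit(W,n,c,r,z0,z1):
    m=(np.hypot(W[...,0]-c[0],W[...,1]-c[1])<r)&(W[...,2]>z0)&(W[...,2]<z1)
    P=W[m]
    if len(P)<5: print(n,"none");return
    cc,rad=cv2.minEnclosingCircle(P[:,:2].astype(np.float32)*1000)
    w,V=np.linalg.eigh(np.cov(P[:,:2].T));v=V[:,1]
    print(n,len(P),"mean",P.mean(0).round(4),"circ",np.round(cc,1),round(rad,1),"ax",np.degrees(np.arctan2(v[1],v[0])).round(1),"zmed",np.median(P[:,2]).round(4))
E
python3 - <<'E'
from h import *
im,d,c=cam("wrist");cv2.imwrite("pics/w1.png",im);W=pts(d,c)
fit(W,"disc",(.449,-.231),.04,.010,.02);fit(W,"knob",(.449,-.231),.02,.03,.045)
to(.4488,-.231,.017)
E
```

```text
disc 2758 mean [ 0.4515 -0.2301  0.0144] circ [ 449.9 -230.7] 27.5 ax 48.5 zmed 0.0144
knob 278 mean [ 0.4508 -0.2305  0.0376] circ [ 450.  -230.8] 7.0 ax -163.5 zmed 0.0381
t 2.45 tcp [ 0.448  -0.2342  0.1217] psi 21.08 z [ 3.0e-04 -1.2e-03 -1.0e+00] gap 0.408 gf 0.0 F [0.1 0.5 0.5] q7 -0.72
to go, tool mm [  1.9  -2.8 104.7]
```

View pics/w1.png

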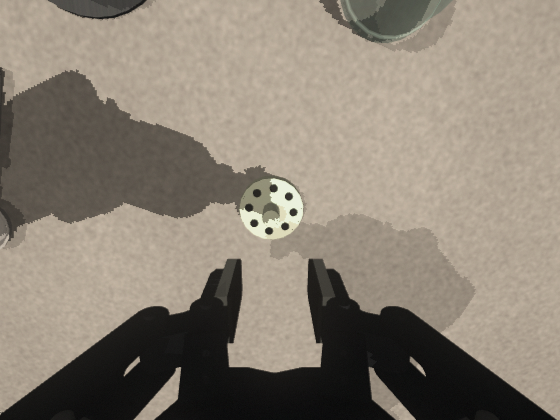

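The wrist view shows the puck at (271,208), knob up, with nothing near it and the tips at (233,262) and (316,262). The wrist fit gives (0.450,-0.231), which agrees with the top camera. Descend and grip the knob.

>>> apply_moves(commands=[[0.4,2.6,-2.6,30,0,0,0],[0.4,0,0,35,0,0,0],[0.4,0,0,25,0,0,0],[0.4,0,0,14,0,0,0],[0.4,0,0,0,0,0,0],[0.0,0,0,0,0,0,0],[0.0,0,0,0,0,0,0],[0.0,0,0,0,0,0,0],[0.0,0,0,0,0,0,0],[0.0,0,0,0,0,0,0]], force=40)

```text
clock: 3.7
tool_pos: [0.4508, -0.2294, 0.0183]
orientation: [3.086, 0.579, 0.002]
force: [-1.0, -1.0, 7.2]
finger_gap: 0.14
gripper_force: 39.6
```

```bash
python3 - <<'E'
from h import *
to(.5945,-.0386,.13)
E
```

```text
t 3.7 tcp [ 0.4508 -0.2294  0.0183] psi 21.23 z [ 0.0017 -0.0011 -1.    ] gap 0.14 gf 39.6 F [-1.  -1.   7.2] q7 -0.72
to go, tool mm [ 203.2 -125.6 -111.7]
```

>>> apply_moves(commands=[[0.0,0,0,-25,0,0,0],[0.0,0,0,-45,0,0,0],[0.0,0,0,-40,0,0,0],[0.0,20,-12,0,0,0,0],[0.0,40,-25,0,0,0,0],[0.0,40,-25,0,0,0,0],[0.0,40,-25,0,0,0,0],[0.0,40,-25,0,0,0,0],[0.0,20,-12,0,0,0,0],[0.0,3,-2,0,0,0,0],[0.0,0,0,0,0,0,0],[0.0,0,0,0,0,0,0]])

```text
clock: 5.2
tool_pos: [0.5926, -0.0402, 0.1274]
orientation: [3.088, 0.574, -0.002]
force: [-0.1, -0.3, 0.2]
finger_gap: 0.147
gripper_force: 39.2
```

```bash
python3 - <<'E'
from h import *
im,d,c=cam("wrist");cv2.imwrite("pics/w2.png",im);W=pts(d,c)
fit(W,"rim",(.5945,-.0386),.06,.06,.075)
fit(W,"elbow",(.5945,-.0386),.11,.015,.04)
to(.5945,-.0386,.042)
E
```

```text
rim 3585 mean [ 0.6101 -0.0309  0.0689] circ [595.4 -37.5] 43.8 ax 113.8 zmed 0.0693
elbow 4702 mean [ 0.6012 -0.0354  0.0268] circ [598.6 -37.1] 87.7 ax 110.7 zmed 0.0233
t 5.25 tcp [ 0.5928 -0.0399  0.1274] psi 21.09 z [-7.e-04 -8.e-04 -1.e+00] gap 0.144 gf 39.2 F [-0.3  0.6 -1.1] q7 -1.09
to go, tool mm [ 2.1 -0.6 85.4]
```

View pics/w2.png

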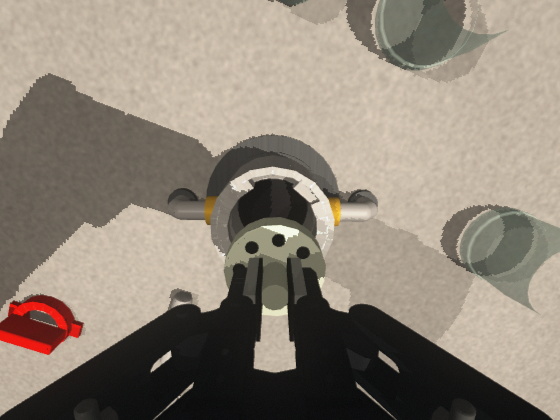

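The wrist view shows the held puck level at (275,265) above the open barrel, whose mouth is centred near (272,205). The rim fit gives the axis at about (0.595,-0.038). Lower and release.

>>> apply_moves(commands=[[0.0,3.2,-1,15,0,0,0],[0.0,0,0,20,0,0,0],[0.0,0,0,15,0,0,0],[0.0,0,0,15,0,0,0],[0.0,0,0,12,0,0,0],[0.0,0,0,8,0,0,0],[0.0,0,0,0,0,0,0]])

```text
clock: 6.12
tool_pos: [0.596, -0.0358, 0.0418]
orientation: [-3.088, -0.579, 0.001]
force: [0.1, 0.1, -0.8]
finger_gap: 0.145
gripper_force: 39.2
```

>>> apply_moves(commands=[[0.24,0,0,0,0,0,0],[0.24,0,0,0,0,0,0],[0.24,0,0,0,0,0,0],[0.24,0,0,-20,0,0,0],[0.24,0,0,-40,0,0,0],[0.24,0,0,-50,0,0,0],[0.24,-20,-20,-20,0,0,0],[0.24,-20,-40,0,0,0,0],[0.24,-15,-40,0,0,0,0],[0.24,-15,-40,0,0,0,0],[0.24,0,0,0,0,0,0]])

```text
clock: 7.5
tool_pos: [0.478, 0.0722, 0.1726]
orientation: [-3.085, -0.587, 0.002]
force: [1.3, -0.5, -0.3]
finger_gap: 0.238
gripper_force: 0.0
```

```bash
python3 - <<'E'
from h import *
im,d,c=cam("top");W=pts(d,c)
fit(W,"puck",(.595,-.038),.03,.028,.046);fit(W,"knob",(.595,-.038),.03,.052,.066)
fit(W,"sp",(.611,.267),.04,.014,.03)
cv2.imwrite("pics/t2.png",cv2.resize(im[140:260,220:370],(750,600)))
to(.6115,.2675,.17)
E
```

```text
puck 482 mean [ 0.5932 -0.0373  0.0358] circ [593.8 -37.6] 27.2 ax 160.9 zmed 0.0359
knob 35 mean [ 0.5936 -0.0372  0.0589] circ [594.  -37.2] 6.6 ax 165.4 zmed 0.0591
sp 282 mean [0.6111 0.2673 0.021 ] circ [611.2 267.8] 27.7 ax 68.7 zmed 0.021
t 7.55 tcp [0.4799 0.0705 0.1728] psi 21.41 z [ 5.e-04  5.e-04 -1.e+00] gap 0.239 gf 0.0 F [-0.3 -1.   0.4] q7 -1.3
to go, tool mm [ 194.4 -135.3    2.9]
```

View pics/t2.png

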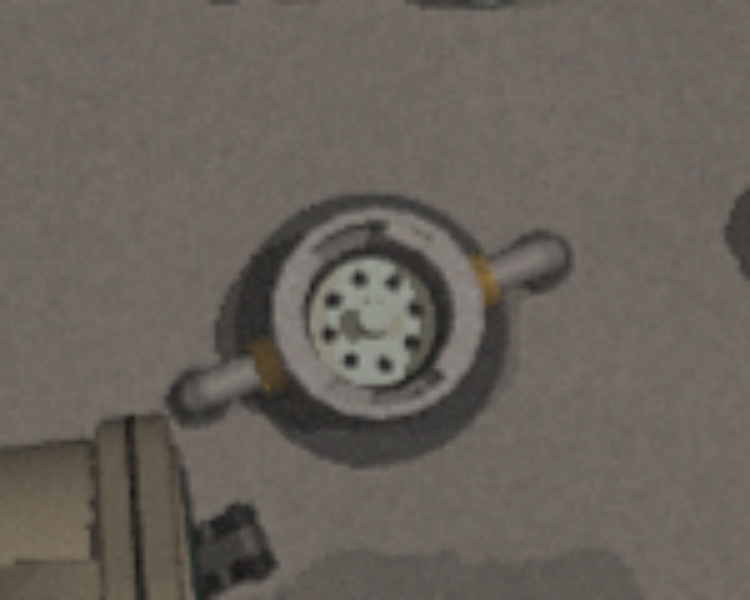

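The crop shows the puck seated inside the mouth at (375,315), knob up, with its top at 35.9 mm as expected. Next is the spacer, which I pinch by its wall, one finger inside the hole.

>>> apply_moves(commands=[[0.33,20,-12,0,0,0,0],[0.33,40,-23,10,0,0,0],[0.33,40,-23,15,0,0,0],[0.33,40,-23,15,0,0,0],[0.33,34,-20,10,0,0,0],[0.33,16,-10,10,0,0,0],[0.33,4,-3,5,0,0,0],[0.33,0,0,0,0,0,0],[0.33,0,0,0,0,0,0]])

```text
clock: 8.68
tool_pos: [0.62, 0.2443, 0.1078]
orientation: [3.087, 0.576, 0.0]
force: [-0.0, -0.8, -0.3]
finger_gap: 0.328
gripper_force: 0.0
```

```bash
python3 - <<'E'
from h import *
im,d,c=cam("wrist");W=pts(d,c)
fit(W,"sp",(.6113,.2677),.04,.017,.028)
to(.6193,.2472,.017)
E
```

```text
sp 1914 mean [0.6142 0.2694 0.0219] circ [613.  269.1] 27.5 ax -174.2 zmed 0.0222
t 8.72 tcp [0.6201 0.2446 0.108 ] psi 21.16 z [ 6.e-04 -4.e-04 -1.e+00] gap 0.328 gf 0.0 F [-0.1  0.3 -0.5] q7 -1.51
to go, tool mm [ 0.2 -2.8 91. ]
```

>>> apply_moves(commands=[[0.33,1.4,-3.1,25,0,0,0],[0.33,0,0,30,0,0,0],[0.33,0,0,20,0,0,0],[0.33,0,0,10,0,0,0],[0.33,0,0,6,0,0,0],[0.33,0,0,0,0,0,0],[0.0,0,0,0,0,0,0],[0.0,0,0,0,0,0,0],[0.0,0,0,0,0,0,0],[0.0,0,0,0,0,0,0]], force=40)

```text
clock: 9.98
tool_pos: [0.6208, 0.2494, 0.0172]
orientation: [-3.088, -0.579, -0.003]
force: [-0.1, -0.3, 6.0]
finger_gap: 0.083
gripper_force: 36.5
```

>>> apply_moves(commands=[[0.0,0,0,-15,0,0,0],[0.0,0,0,-40,0,0,0],[0.0,0,0,-45,0,0,0],[0.0,-9,20,-15,0,0,0],[0.0,-20,44,0,0,0,0],[0.0,-20,44,0,0,0,0],[0.0,-20,44,0,0,0,0],[0.0,-20,44,0,0,0,0],[0.0,-20,44,0,0,0,0],[0.0,-13,28,0,0,0,0],[0.0,-6,12,0,0,0,0],[0.0,-1,2,0,0,0,0],[0.0,0,0,0,0,0,0],[0.0,0,0,0,0,0,0]])

```text
clock: 11.72
tool_pos: [0.6021, -0.0583, 0.1312]
orientation: [-3.086, -0.583, -0.0]
force: [-1.1, 0.2, -0.6]
finger_gap: 0.082
gripper_force: 36.1
```

```bash
python3 - <<'E'
from h import *
im,d,c=cam("wrist");W=pts(d,c);cv2.imwrite("pics/w3.png",im)
p,M=pose()
fit(W,"rim",(.595,-.038),.06,.06,.074)
m=(W[...,2]>p[2]+.0)&(W[...,2]<p[2]+.012)&(np.hypot(W[...,0]-.595,W[...,1]+.038)<.05)
print(m.sum());L=(W[m]-p)@M*1000
print("held, tool mm: x",np.percentile(L[:,0],[1,50,99]).round(1),"y",np.percentile(L[:,1],[1,50,99]).round(1),"z",np.percentile(L[:,2],[1,50,99]).round(1))
E
```

```text
t 11.78 tcp [ 0.6021 -0.0585  0.1313] psi 21.38 z [-1.e-04  7.e-04 -1.e+00] gap 0.083 gf 36.1 F [ 0.5 -0.5  0. ] q7 -1.07
rim 3962 mean [ 0.6042 -0.0342  0.0687] circ [595.2 -37.8] 44.0 ax 125.7 zmed 0.0692
3751
held, tool mm: x [-18.2  11.2  27.2] y [-47.8 -23.1  12.8] z [-11.3  -5.2  -0.3]
```

View pics/w3.png

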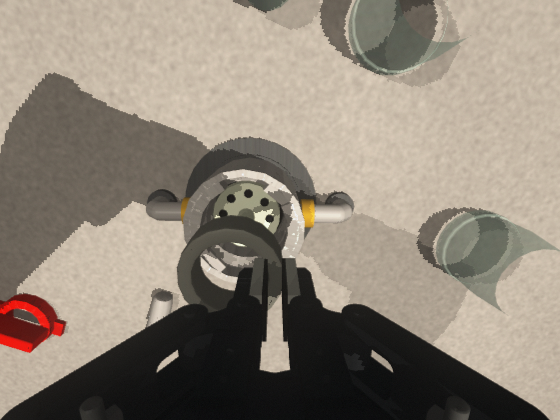

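The spacer is held level at (230,262) in front of the mouth, with the puck visible at (243,205). I fit its centre in the tool frame.

```bash
python3 - <<'E'
from h import *
im,d,c=cam("wrist");W=pts(d,c);p,M=pose()
L=((W-p)@M*1000)
m=(L[...,2]>-8)&(L[...,2]<-2)&(L[...,1]<-10)&(np.abs(L[...,1]+23)<40)&(np.abs(L[...,0])<40)
P=L[m];print(m.sum(),np.median(P[:,2]))
for k in range(3):
    cc,r=cv2.minEnclosingCircle(P[:,:2].astype(np.float32));print(np.round(cc,1),round(r,1))
    P=P[np.hypot(*(P[:,:2]-cc).T)<r-.4]
A=np.c_[P,np.ones(len(P))][:,[0,1,3]];print("tilt",np.linalg.lstsq(A,P[:,2],rcond=None)[0].round(3))
E
```

```text
t 11.82 tcp [ 0.6021 -0.0589  0.1313] psi 21.36 z [ 0.e+00  5.e-04 -1.e+00] gap 0.083 gf 36.1 F [-0.1 -1.3 -0.1] q7 -1.07
2205 -5.360241955862419
[  5.4 -27.7] 26.1
[  5.3 -27.6] 25.5
[  5.4 -27.6] 25.1
tilt [-0.014  0.027 -4.172]
```

```bash
python3 - <<'E'
from h import *
from scipy.optimize import least_squares
im,d,c=cam("wrist");W=pts(d,c);p,M=pose()
L=((W-p)@M*1000)
m=(L[...,2]>-8)&(L[...,2]<-2)&(L[...,1]<-8)&(np.abs(L[...,1]+23)<40)&(np.abs(L[...,0])<40)
P=L[m][:,:2];c0=np.array([0,-23.])
a=np.degrees(np.arctan2(*(P-c0).T[::-1]));r=np.hypot(*(P-c0).T)
E=[]
for k in range(-180,180,8):
    s=(a>=k)&(a<k+8)
    if s.sum()>8: E.append((k,s.sum(),r[s].min().round(1),np.percentile(r[s],98).round(1),*P[s][np.argsort(r[s])[int(.98*s.sum())-1]]))
E=np.array(E);print(E[:,:4].tolist())
g=E[(E[:,3]>23)&(E[:,3]<31)]
f=least_squares(lambda q:np.hypot(g[:,4]-q[0],g[:,5]-q[1])-27.3,c0,loss="soft_l1");print(f.x.round(1),f.fun.round(1))
E
```

```text
t 11.88 tcp [ 0.6021 -0.0592  0.1313] psi 21.34 z [ 0.e+00  3.e-04 -1.e+00] gap 0.084 gf 36.1 F [-0.3  0.  -0.5] q7 -1.07
[[-164.0, 26.0, 17.8, 20.5], [-156.0, 46.0, 18.2, 22.0], [-148.0, 41.0, 17.9, 20.9], [-140.0, 34.0, 18.2, 20.8], [-132.0, 61.0, 18.3, 24.9], [-124.0, 89.0, 18.0, 26.0], [-116.0, 90.0, 18.2, 25.7], [-108.0, 86.0, 17.9, 25.7], [-100.0, 89.0, 18.2, 25.8], [-92.0, 89.0, 18.5, 25.7], [-84.0, 90.0, 18.3, 25.9], [-76.0, 84.0, 18.6, 26.3], [-68.0, 93.0, 18.7, 26.3], [-60.0, 94.0, 19.0, 26.8], [-52.0, 98.0, 18.8, 26.7], [-44.0, 105.0, 19.5, 27.1], [-36.0, 101.0, 18.9, 27.1], [-28.0, 110.0, 19.5, 27.2], [-20.0, 118.0, 19.6, 27.5], [-12.0, 113.0, 20.0, 27.5], [-4.0, 116.0, 20.0, 27.7], [4.0, 116.0, 20.1, 27.8], [12.0, 116.0, 20.4, 28.0], [20.0, 112.0, 20.3, 28.0], [28.0, 101.0, 19.9, 27.9], [36.0, 30.0, 20.6, 24.7], [44.0, 13.0, 10.1, 21.0], [52.0, 11.0, 11.6, 18.7]]
[  0.4 -21.7] [-1.6  0.  -0.2 -0.3 -0.2 -0.4 -0.1  0.2  0.   0.3  0.1  0.4  0.2  0.1
  0.1  0.1  0.  -0.2 -0.1 -0.1 -0.4 -3.9]
```

>>> apply_moves(commands=[[0.0,0.6,-0.4,20,0,0,0],[0.0,0,0,15,0,0,0],[0.0,0,0,10,0,0,0],[0.0,0,0,8,0,0,0],[0.0,0,0,6,0,0,0],[0.0,0,0,0,0,0,0],[0.0,0,0,0,0,0,0]])

```text
clock: 12.75
tool_pos: [0.6027, -0.0598, 0.0727]
orientation: [3.088, 0.579, 0.001]
force: [-0.6, 0.6, -0.2]
finger_gap: 0.084
gripper_force: 36.1
```

>>> apply_moves(commands=[[0.0,0,0,0.7,0,0,0],[0.22,0,0,0,0,0,0],[0.22,0,0,0,0,0,0],[0.22,0,0,0,0,0,0],[0.22,0,0,-20,0,0,0],[0.22,0,0,-40,0,0,0],[0.22,-20,-15,-40,0,0,0],[0.22,-30,-40,0,0,0,0],[0.22,-30,-40,0,0,0,0],[0.22,-30,-40,0,0,0,0],[0.22,-10,-20,0,0,0,0],[0.22,0,0,0,0,0,0]])

```text
clock: 14.25
tool_pos: [0.4334, 0.0424, 0.1719]
orientation: [-3.086, -0.583, 0.0]
force: [0.1, 0.2, 0.6]
finger_gap: 0.222
gripper_force: 0.0
```

```bash
python3 - <<'E'
from h import *
im,d,c=cam("top");W=pts(d,c)
fit(W,"spacer",(.595,-.038),.029,.05,.064)
m=(np.hypot(W[...,0]-.595,W[...,1]+.038)<.028)
P=W[m];P=P[(P[:,2]>.045)&(P[:,2]<.066)];A=np.c_[P[:,:2],np.ones(len(P))];print("tilt",np.linalg.lstsq(A,P[:,2],rcond=None)[0].round(3))
fit(W,"ringbody",(.4645,.228),.045,.006,.018);fit(W,"bar",(.4645,.228),.045,.028,.045)
cv2.imwrite("pics/t3.png",cv2.resize(im[140:260,220:370],(750,600)))
to(.4645,.2282,.12)
E
```

```text
spacer 298 mean [ 0.5939 -0.0395  0.058 ] circ [593.7 -40.7] 27.2 ax 157.7 zmed 0.0578
tilt [ 0.006 -0.002  0.054]
ringbody 263 mean [0.4648 0.2272 0.0117] circ [458.7 232.8] 35.7 ax 134.1 zmed 0.0118
bar 156 mean [0.4647 0.2276 0.0353] circ [464.6 228.3] 26.8 ax 58.0 zmed 0.0355
t 14.3 tcp [0.435  0.0415 0.172 ] psi 21.31 z [ 1.4e-03  1.0e-04 -1.0e+00] gap 0.214 gf 0.0 F [ 0.7 -0.7  0.3] q7 -1.27
to go, tool mm [  95.3 -163.2   52. ]
```

View pics/t3.png

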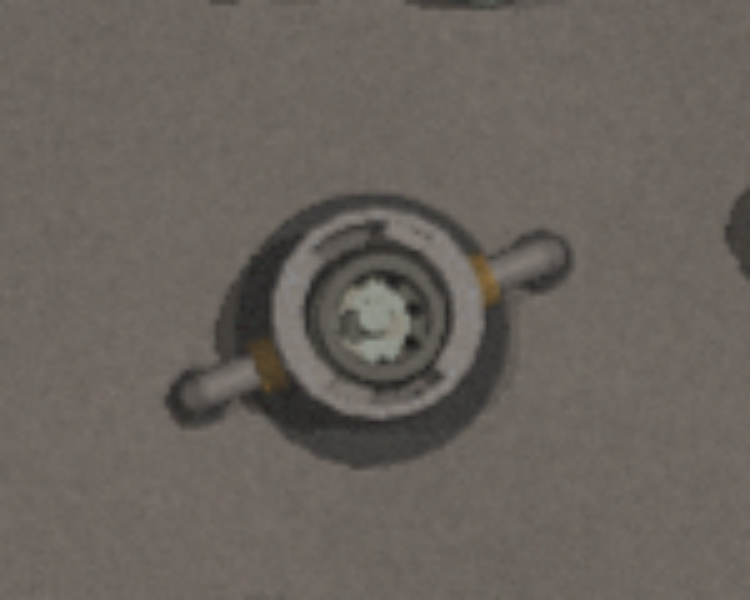

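The spacer lies flat around the knob at (378,315), with its top at 57.9 mm. Now the aluminium ring: go above it and turn to its bar.

>>> apply_moves(commands=[[0.4,15,-25,5,0,0,0],[0.4,25,-42,10,0,0,0],[0.4,25,-42,15,0,0,0],[0.4,20,-36,10,0,0,0],[0.4,10,-18,10,0,0,0],[0.4,0,0,2,0,0,-0.158],[0.4,0,0,0,0,0,-0.158],[0.4,0,0,0,0,0,-0.158],[0.4,0,0,0,0,0,-0.16],[0.4,0,0,0,0,0,0],[0.4,0,0,0,0,0,0]])

```text
clock: 15.68
tool_pos: [0.4644, 0.2267, 0.1195]
orientation: [2.756, 1.507, -0.0]
force: [0.3, -0.1, 0.7]
finger_gap: 0.4
gripper_force: 0.0
```

```bash
python3 - <<'E'
from h import *
im,d,c=cam("wrist");W=pts(d,c)
fit(W,"body",(.4645,.228),.05,.002,.018);fit(W,"bar",(.4645,.228),.05,.030,.042)
to(.4647,.2283,.0155)
E
```

```text
body 1919 mean [0.468  0.2336 0.0106] circ [465.2 230.2] 48.9 ax 58.6 zmed 0.012
bar 988 mean [0.4664 0.231  0.036 ] circ [465.7 230. ] 26.8 ax 57.2 zmed 0.0361
t 15.72 tcp [0.4643 0.227  0.1195] psi 57.39 z [ 2.e-04 -4.e-04 -1.e+00] gap 0.401 gf 0.0 F [-0.9  0.1  0.2] q7 -1.15
to go, tool mm [  1.4  -0.4 104. ]
```

>>> apply_moves(commands=[[0.4,2.6,-0.5,30,0,0,0],[0.4,0,0,35,0,0,0],[0.4,0,0,24,0,0,0],[0.4,0,0,10,0,0,0],[0.4,0,0,4,0,0,0],[0.4,0,0,0,0,0,0],[0.0,0,0,0,0,0,0],[0.0,0,0,0,0,0,0],[0.0,0,0,0,0,0,0],[0.0,0,0,0,0,0,0]], force=80)

```text
clock: 16.98
tool_pos: [0.4655, 0.2303, 0.0177]
orientation: [2.754, 1.512, 0.003]
force: [0.0, -1.0, 5.3]
finger_gap: 0.124
gripper_force: 79.5
```

```bash
python3 - <<'E'
from h import *
to(.595,-.038,.14)
E
```

```text
t 16.98 tcp [0.4655 0.2303 0.0177] psi 57.55 z [ 1.5e-03  7.0e-04 -1.0e+00] gap 0.124 gf 79.5 F [ 0.  -1.   5.3] q7 -1.17
to go, tool mm [-156.8  253.4 -122.3]
```

>>> apply_moves(commands=[[0.0,0,0,-20,0,0,0],[0.0,0,0,-45,0,0,0],[0.0,0,0,-45,0,0,0],[0.0,-10,16,-12,0,0,0],[0.0,-25,40,0,0,0,0],[0.0,-27,44,0,0,0,0],[0.0,-27,44,0,0,0,0],[0.0,-27,44,0,0,0,0],[0.0,-25,40,0,0,0,0],[0.0,-12,20,0,0,0,0],[0.0,-4,5,0,0,0,0.126],[0.0,0,0,0,0,0,0.126],[0.0,0,0,0,0,0,0.126],[0.0,0,0,0,0,0,0.126],[0.0,0,0,0,0,0,0.126],[0.0,0,0,0,0,0,0],[0.0,0,0,0,0,0,0]])

```text
clock: 19.1
tool_pos: [0.594, -0.0373, 0.1386]
orientation: [-3.085, -0.59, 0.0]
force: [-0.2, -0.1, -0.8]
finger_gap: 0.123
gripper_force: 78.6
```

```bash
python3 - <<'E'
from h import *
im,d,c=cam("wrist");W=pts(d,c);cv2.imwrite("pics/w4.png",im)
fit(W,"rim",(.595,-.038),.06,.06,.073)
im2,d2,c2=cam("top")
p,M=pose();L=(W-p)@M*1000
m=(L[...,2]>4)&(L[...,2]<20)&(np.hypot(L[...,0],L[...,1])<45);P=L[m]
print("ring pts",m.sum(),"x",np.percentile(P[:,0],[1,99]).round(1),"y",np.percentile(P[:,1],[1,99]).round(1),"z",np.percentile(P[:,2],[5,50,95]).round(1))
to(.5951,-.0378,.0757)
E
```

```text
rim 3391 mean [ 0.6082 -0.0328  0.0687] circ [595.5 -37.8] 43.6 ax 109.9 zmed 0.0692
t 19.2 tcp [ 0.5941 -0.0377  0.1386] psi 21.57 z [-1.e-04  4.e-04 -1.e+00] gap 0.115 gf 78.6 F [-0.   0.  -0.9] q7 -1.12
ring pts 3104 x [-9.7 35. ] y [-26.1  26.2] z [ 4.5  5.8 14. ]
t 19.2 tcp [ 0.5941 -0.0377  0.1386] psi 21.57 z [-1.e-04  4.e-04 -1.e+00] gap 0.115 gf 78.6 F [-0.   0.  -0.9] q7 -1.12
to go, tool mm [ 0.9  0.4 62.9]
```

View pics/w4.png

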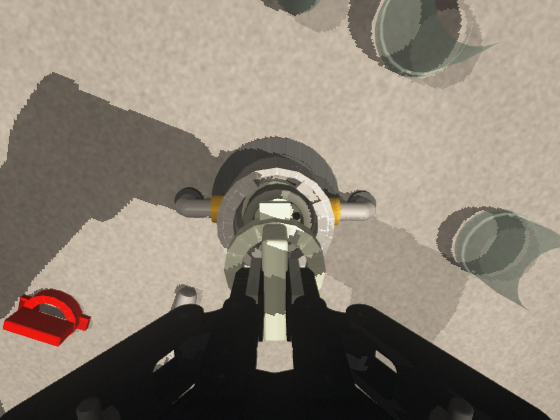

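The ring is held level at (275,255), its lug pointing at the visible notch (275,178). Lower it in.

>>> apply_moves(commands=[[0.0,1.1,0.4,15,0,0,0],[0.0,0,0,15,0,0,0],[0.0,0,0,10,0,0,0],[0.0,0,0,8,0,0,0],[0.0,0,0,6,0,0,0],[0.0,0,0,4,0,0,0],[0.0,0,0,3,0,0,0],[0.0,0,0,1,0,0,0],[0.0,0,0,0,0,0,0],[0.0,0,0,0,0,0,0]])

```text
clock: 20.45
tool_pos: [0.5956, -0.0381, 0.0769]
orientation: [3.086, 0.585, 0.001]
force: [-0.0, 0.4, -0.9]
finger_gap: 0.117
gripper_force: 78.6
```

>>> apply_moves(commands=[[0.0,0,0,1.5,0,0,0],[0.0,0,0,1.5,0,0,0],[0.0,0,0,1.5,0,0,0],[0.0,0,0,0,0,0,0],[0.0,0,0,0,0,0,0]])

```text
clock: 21.08
tool_pos: [0.5956, -0.0381, 0.0724]
orientation: [3.086, 0.585, 0.001]
force: [-0.2, 0.1, 2.8]
finger_gap: 0.116
gripper_force: 79.2
```

Spring force shows up as expected, with the ring at about 54.7 mm. Turn clockwise.

>>> apply_moves(commands=[[0.0,0,0,0.3,0,0,0.1],[0.0,0,0,0,0,0,0.1],[0.0,0,0,0,0,0,0.1],[0.0,0,0,0,0,0,0.1],[0.0,0,0,0,0,0,0.1],[0.0,0,0,0,0,0,0.1],[0.0,0,0,0,0,0,0]])

```text
clock: 21.95
tool_pos: [0.5958, -0.0381, 0.072]
orientation: [3.122, -0.352, 0.002]
force: [0.8, -0.3, 3.3]
finger_gap: 0.113
gripper_force: 79.3
```

```bash
python3 - <<'E'
from h import *
pose();print(np.round(bot.get_state()["ft_torque"],2))
E
```

```text
t 21.95 tcp [ 0.5958 -0.0381  0.072 ] psi -12.85 z [ 9.e-04 -5.e-04 -1.e+00] gap 0.113 gf 79.3 F [ 0.8 -0.3  3.3] q7 -1.53
[-0.01 -0.04 -0.09]
```

Free turning, so I continue to the stop.

>>> apply_moves(commands=[[0.0,0,0,0,0,0,0.1],[0.0,0,0,0,0,0,0.1],[0.0,0,0,0,0,0,0.1],[0.0,0,0,0,0,0,0.1],[0.0,0,0,0,0,0,0.1],[0.0,0,0,0,0,0,0.1],[0.0,0,0,0,0,0,0.1],[0.0,0,0,0,0,0,0.05],[0.0,0,0,0,0,0,0.03],[0.0,0,0,0,0,0,0]])

```text
clock: 23.2
tool_pos: [0.5955, -0.038, 0.0719]
orientation: [-2.754, 1.512, -0.001]
force: [-0.6, -1.7, 2.9]
finger_gap: 0.121
gripper_force: 79.3
```

```bash
python3 - <<'E'
from h import *
pose();print(np.round(bot.get_state()["ft_torque"],2))
E
```

```text
t 23.2 tcp [ 0.5955 -0.038   0.0719] psi -57.52 z [ 3.e-04 -1.e-04 -1.e+00] gap 0.121 gf 79.3 F [-0.6 -1.7  2.9] q7 -2.09
[-0.09 -0.11  0.15]
```

>>> apply_moves(commands=[[0.0,0,0,0,0,0,0.04],[0.0,0,0,0,0,0,0],[0.3,0,0,0,0,0,0],[0.3,0,0,0,0,0,0],[0.3,0,0,0,0,0,0],[0.3,0,0,-20,0,0,0],[0.3,0,0,-40,0,0,0],[0.3,-20,0,-40,0,0,0],[0.3,-40,-20,0,0,0,0],[0.3,-50,-30,0,0,0,0],[0.3,-50,-30,0,0,0,0],[0.3,-20,-10,0,0,0,0],[0.3,0,0,0,0,0,0]])

```text
clock: 24.82
tool_pos: [0.5824, 0.1644, 0.1714]
orientation: [2.724, -1.564, -0.001]
force: [0.8, -1.0, -1.8]
finger_gap: 0.299
gripper_force: 0.0
```

```bash
python3 - <<'E'
from h import *
im,d,c=cam("top");W=pts(d,c);pose()
fit(W,"bar",(.595,-.038),.04,.082,.1)
fit(W,"body",(.595,-.038),.026,.058,.08)
m=(np.hypot(W[...,0]-.595,W[...,1]+.038)<.026)
P=W[m];s=P[P[:,2]>.082];b=P[(P[:,2]>.062)&(P[:,2]<.075)]
for q in(s,b):
    A=np.c_[q[:,:2]-[.595,-.038],np.ones(len(q))];print("plane",np.linalg.lstsq(A,q[:,2],rcond=None)[0].round(4))
cv2.imwrite("pics/t4.png",im)
E
```

```text
t 24.88 tcp [0.5828 0.1617 0.1718] psi -59.89 z [-1.0e-04 -1.4e-03 -1.0e+00] gap 0.301 gf 0.0 F [ 0.5 -0.4 -0.3] q7 -2.51
bar 162 mean [ 0.5941 -0.0386  0.0904] circ [594.6 -38.5] 26.9 ax 122.9 zmed 0.0906
body 219 mean [ 0.5958 -0.0376  0.0671] circ [594.9 -38. ] 25.8 ax -146.0 zmed 0.0672
plane [0.0555 0.0265 0.0905]
plane [-0.0058  0.0056  0.0671]
```

View pics/t4.png

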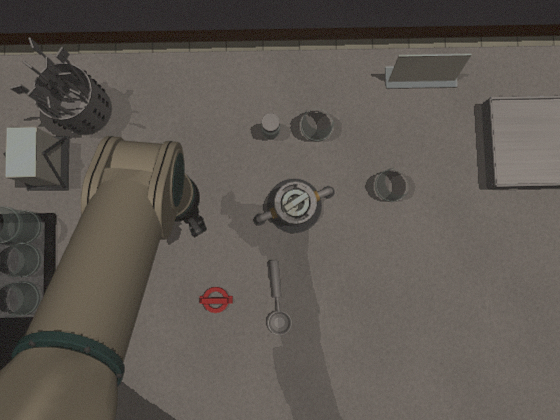

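The picture shows the ring at (295,203) in the barrel with its bar about 11° from the elbow line, and the bystanders unmoved. The origin measures 55 mm up and level, so it is locked. I hand in.

```bash
python3 -c "
from cell import bot
print(bot.hand_in())"
```

```text
the job is handed in; nothing more can be done
None
```

I put the filter back together and handed the job in; the hand-in gave no verdict. The puck, spacer and aluminium ring are in the barrel, with the ring turned to its stop and measured 55 mm up, level, and about 11° from the barrel's y axis, and the glasses, shaker and spoon look unmoved in the last picture.

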